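# Put the vial rack in order

## Robot

A 7-joint arm with a two-finger parallel gripper is mounted at the origin on the work surface. World frame = base frame: x ahead of the robot, y to its left, z up, the work surface at z = 0. Lengths are in m, angles in rad, forces in N, time in s.
With the tool pointing down it reaches from about 0.35 to 0.9 m from the base axis. Payload 8.1 kg.
Tool frame: the origin (TCP) lies midway between the tips of the shut fingers; the grasp point (between the pads) lies 19 mm behind it; z points along the fingers, y is the line along which they close (so a half turn about z gives the same grasp; the last joint's range is limited). The gripper opens to 92 mm and grips with 3 to 60 N. Pads are 19 mm wide; open, the fingers measure 130 mm over their backs; the gripper's body (75 mm by 190 mm) begins 47 mm behind the grasp point.
Start: joints at [1.149, 0.434, 0.025, 1.573, -0.012, 1.134, -0.075], TCP at [0.196, -0.594, 0.193] pointing down, gripper open.
Joint ranges: [-2.62, 2.62], [-0.44, 2.09], [-1.27, 1.32], [0.08, 2.57], [-1.32, 4.46], [0.12, 2], [-2.74, 2.74]. Speed limits (rad/s): [2.22, 2.22, 3.01, 3.01, 3.14, 3.14, 3.14].

## Interface

Orientations are given as a rotation vector (axis times angle).
In Python, from cell import observe, cams, job gives the robot as it stands. The module is installed in compiled form; this text tells all that it offers.
- The arm moves only by the tool step_arm, never from a script. Its argument "steps" is a list of rows, each a list of 6 numbers: the shift along the world's x, y, z in mm, then the turn, a rotation vector about the world's x, y, z in rad. In form: [[dx, dy, dz, rx, ry, rz], ...]. A call has 1 to 20 rows; each row shifts and turns the commanded pose from where the row before left it; what a row does not reach is not made up. A row lasts 1/12 s, in which the tool goes at most 41.7 mm and 7.16 degrees, less where a joint would pass 70% of its speed; a pose out of reach is approached as far as the arm can. A call with a gripper value outside its range is refused whole. "gripper" is the opening, from 0 (shut) to 1 (fully open), set as the call begins (left out, the last holds). The fingers move at their own pace and stop on an object; "force" is the grip in N (left out, the last holds). Time passes only in rows, so rows that do not move let the fingers close. It gives the time, the measured TCP pose, the force, the opening and the grip force at its end, in the units of the state.
- observe(): the state, without advancing time (a new reading comes with each control period).
- cams.get_image(name): name is "scene" or "top" or "wrist"; returns the picture (400x640x3 uint8, red, green, blue); there is no depth.
- cams.get_calibration(name): a dict with "fov_y" (degrees; the focal length in pixels is half the picture's height over the tangent of half this angle, whatever the lens; pixels are square), "cx", "cy" (the principal point, pixels), "world_to_cam" (4x4, takes a point from world to camera coordinates). Camera axes: x right, y up, looking along -z (the intrinsics and any distortion apply to the point x, -y, -z); pixel columns grow to the right and rows downward; lengths in m; the calibration is good to about 2 mm. A picture is of the moment at which its call begins: read the wrist's pose just before it. get_calibration takes no time and is no camera call; for the wrist camera it gives the pose at the moment of the call.
- job.sign_off(): hands the job in; it is judged then, once.
The state is a dict: "clock": time; "joints": joint angles; "dq": joint speeds; "joint_efforts": joint torques, N m; "position": TCP position; "ee_rot": TCP orientation; "force": force on the tool from outside, world axes, zero at the start; "ft_torque": the same for the moment, N m; "width": opening from 0.0 (shut) to 1.0 (fully open); "gripper_force": force on a finger pad.
Only numpy, scipy, OpenCV 4.12 (cv2) and the standard library are available. Lean on these libraries where they do the work, as an engineer would, in place of code of your own. Each camera call takes 0.05 s, during which the arm holds its last target. There are 200 camera calls.

## Task

The back row of the wooden vial rack, next to the dark ledge, is for the tall dropper vials and the front row for the short flat-capped ones, but one tall and one short vial stand in the wrong rows. Move these two into free holes of their proper rows, keeping them upright, lowering rather than dropping them, and leaving them fully down. Leave the three vials that are already right in their holes, and do not disturb the brush jar, the palette knife or the slats.

Things in the scene. Friction and masses are not known exactly. Their poses are not given: they have to be found in the camera images.
- rack: Fixed wooden vial rack, 144 mm (x) by 230 mm (y), 60 mm high, two rows of three holes, 72 mm apart along y. A dark ledge 12 mm thick stands along the back (+x) edge, its top 74 mm up. Back row: x = +38 mm, next to the ledge; front row: x = -38 mm. Hole floors are 15 mm above the bench, so a standing tall vial's top is at 140 mm, a short one's at 110 mm. Origin: centre of the underside, z up
- back_hole1 (a point): centre of the mouth of back-row hole 1, in the rack's top face (rack frame x = +38 mm, y = +72 mm, z = 60 mm). Round blind hole 33 mm across with a 3 mm chamfer, 45 mm deep, z axis up
- back_hole2 (a point): centre of the mouth of back-row hole 2, in the rack's top face (rack frame x = +38 mm, y = +0 mm, z = 60 mm). Round blind hole 33 mm across with a 3 mm chamfer, 45 mm deep, z axis up
- back_hole3 (a point): centre of the mouth of back-row hole 3, in the rack's top face (rack frame x = +38 mm, y = -72 mm, z = 60 mm). Round blind hole 33 mm across with a 3 mm chamfer, 45 mm deep, z axis up
- front_hole1 (a point): centre of the mouth of front-row hole 1, in the rack's top face (rack frame x = -38 mm, y = +72 mm, z = 60 mm). Round blind hole 33 mm across with a 3 mm chamfer, 45 mm deep, z axis up
- front_hole2 (a point): centre of the mouth of front-row hole 2, in the rack's top face (rack frame x = -38 mm, y = +0 mm, z = 60 mm). Round blind hole 33 mm across with a 3 mm chamfer, 45 mm deep, z axis up
- front_hole3 (a point): centre of the mouth of front-row hole 3, in the rack's top face (rack frame x = -38 mm, y = -72 mm, z = 60 mm). Round blind hole 33 mm across with a 3 mm chamfer, 45 mm deep, z axis up
- tall_stray: Tall closed amber glass vial with a black dropper top, 125 mm high, round. The glass is 30 mm across up to 96 mm; above come a 21 mm collar and a 13 mm bulb. Origin: centre of its underside, z along its axis to the top. 90 g. This one starts in the front row, in any of its holes
- tall_home: Tall closed amber glass vial with a black dropper top, 125 mm high, round. The glass is 30 mm across up to 96 mm; above come a 21 mm collar and a 13 mm bulb. Origin: centre of its underside, z along its axis to the top. 90 g. This one starts in the back row, where it belongs
- short_stray: Short closed vial of amber glass with a flat black screw cap as wide as the glass: 95 mm high, round, 30 mm in diameter over its whole height. Origin: centre of its underside, z along its axis to the top. 70 g. This one starts in the back row, in any of its holes; one back-row hole starts empty
- short_home_1: Short closed vial of amber glass with a flat black screw cap as wide as the glass: 95 mm high, round, 30 mm in diameter over its whole height. Origin: centre of its underside, z along its axis to the top. 70 g. This one starts in the front row, where it belongs
- short_home_2: Short closed vial of amber glass with a flat black screw cap as wide as the glass: 95 mm high, round, 30 mm in diameter over its whole height. Origin: centre of its underside, z along its axis to the top. 70 g. This one starts in the front row, where it belongs
- brush_jar: Bystander: white ceramic jar 76 mm across and 100 mm high with three brushes standing in it, 225 mm high in all. Origin: centre of its underside
- palette_knife: Bystander: palette knife 200 mm long lying on the bench. Origin at its middle, on the underside
- slats: Bystander: six wooden slats, 130 mm long, glued crosswise in three layers, 30 mm high. Origin: centre of its underside
Things that resemble listed ones, but are neither listed nor needed, are in the scene too. What is shaped like the tall_stray but red is not meant.

How it is judged:
At the end, for the whole second after the job is handed in: The tall stray stands in a back-row hole and the short stray in a front-row hole: origin within 8 mm of the hole's axis, underside 10 to 20 mm above the bench (the hole floor is at 15), tilted less than 0.12 rad, at rest (under 0.02 m/s). The other three vials are within 12 mm of where they started ((horizontal distance between tall_stray and back_hole1 below 0.008 m or horizontal distance between tall_stray and back_hole2 below 0.008 m or horizontal distance between tall_stray and back_hole3 below 0.008 m) and z of tall_stray in the frame of rack between 0.01 and 0.02 m and angle between each of tall_stray, short_stray's own z axis and vertical below 0.12 rad and linear speed of each of tall_stray, short_stray below 0.02 m/s and (horizontal distance between short_stray and front_hole1 below 0.008 m or horizontal distance between short_stray and front_hole2 below 0.008 m or horizontal distance between short_stray and front_hole3 below 0.008 m) and z of short_stray in the frame of rack between 0.01 and 0.02 m and distance of each of tall_home, short_home_1, short_home_2 from where it was at the start of the episode below 0.012 m); the robot touches nothing.
It fails at once if a vial tipped more than 0.7 rad from upright (angle between any of tall_stray, short_stray, tall_home, short_home_1, short_home_2's own z axis and vertical above 0.7 rad).
It fails at once if a vial dropped: moving faster than 0.6 m/s with its underside less than 60 mm above the bench ((linear speed of tall_stray above 0.6 m/s and height (world z) of tall_stray below 0.06 m) or (linear speed of short_stray above 0.6 m/s and height (world z) of short_stray below 0.06 m) or (linear speed of tall_home above 0.6 m/s and height (world z) of tall_home below 0.06 m) or (linear speed of short_home_1 above 0.6 m/s and height (world z) of short_home_1 below 0.06 m) or (linear speed of short_home_2 above 0.6 m/s and height (world z) of short_home_2 below 0.06 m)).
It fails at once if a vial that was already right lifted out (moved more than 40 mm) (distance of any of tall_home, short_home_1, short_home_2 from where it was at the start of the episode above 0.04 m).
It fails at once if the brush jar, palette knife or slats moved more than 30 mm (distance of any of brush_jar, palette_knife, slats from where it was at the start of the episode above 0.03 m).
It also fails if it takes over 64 s, if anything falls off the work surface, if the arm or the gripper's body presses on something with over 40 N, if the wrist force passes 120 N, or if a joint passes its speed limit or range.

## Working session

There is one attempt and no reset: what is moved stays moved. The work goes in short steps, Python scripts to look and compute and a tool call to move; the robot and the scene stay as the last step left them, time stands still between calls to the robot, and variables do not carry over. Pictures are saved under pics/ and viewed, at most 10 in all, crops included, and the job is handed in when it is done.

Besides the shell and the picture viewer there is one more tool, called by a JSON object that holds its "name" and its "arguments". step_arm: Moves the arm, as the interface text tells. Its arguments: {"type":"object","properties":{"steps":{"type":"array","items":{"type":"array","items":{"type":"number"}}},"gripper":{"type":"number"},"force":{"type":"number"}},"required":["steps"]}

```bash
mkdir -p pics; python3 - <<'E'
from cell import observe,cams
import cv2,numpy as np
s=observe();print({k:np.round(s[k],3) for k in('clock','position','ee_rot','width')})
for n in('scene','top'):
    im=cams.get_image(n);cv2.imwrite(f'pics/{n}0.png',im[:,:,::-1]);c=cams.get_calibration(n);print(n,{k:np.round(v,3).tolist() for k,v in c.items()})
E
```

```text
{'clock': np.float64(0.0), 'position': array([ 0.196, -0.593,  0.193]), 'ee_rot': array([-3.10e+00, -4.98e-01,  1.00e-03]), 'width': np.float64(1.0)}
scene {'fov_y': 42.545, 'cx': 318.546, 'cy': 195.213, 'world_to_cam': [[0.81, 0.586, 0.003, -0.435], [-0.427, 0.587, 0.688, 0.192], [0.402, -0.559, 0.725, -1.587], [0.0, 0.0, 0.0, 1.0]]}
top {'fov_y': 43.643, 'cx': 321.613, 'cy': 206.617, 'world_to_cam': [[-0.011, -1.0, 0.005, -0.018], [0.987, -0.01, 0.159, -0.546], [-0.159, 0.007, 0.987, -1.448], [0.0, 0.0, 0.0, 1.0]]}
```

View pics/top0.png

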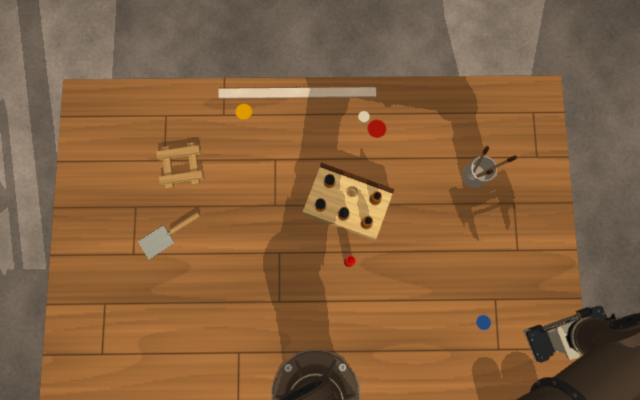

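View pics/scene0.png

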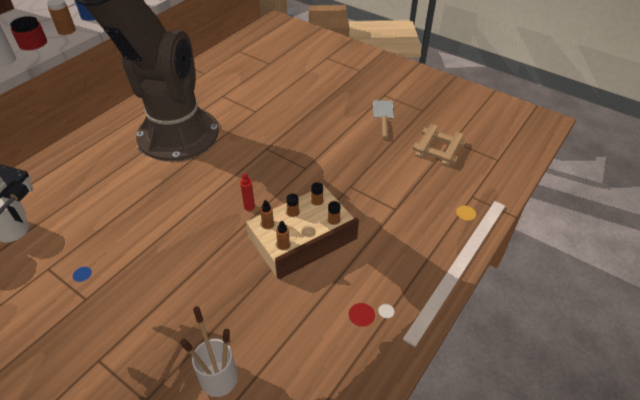

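The top view shows the rack's back row (ledge at the top): a short vial at (330,180), an empty hole at (352,191) and a tall vial at (376,197). In the front row, short vials stand at (320,204) and (344,213), and a tall one at (367,222). The red decoy is at (350,261). The scene view agrees with this. Plan: tall goes front_hole3→back_hole2, then short goes back_hole1→front_hole3.

```bash
cat >h.py <<'E'
import numpy as np,cv2
def ray(c,u,v,h=400):
    f=h/2/np.tan(np.radians(c['fov_y'])/2);M=np.array(c['world_to_cam']);R=M[:3,:3]
    d=R.T@np.array([(u-c['cx'])/f,-(v-c['cy'])/f,-1]);return -R.T@M[:3,3],d
def onz(c,u,v,z):
    o,d=ray(c,u,v);return o+d*(z-o[2])/d[2]
def proj(c,p):
    f=200/np.tan(np.radians(c['fov_y'])/2);q=np.array(c['world_to_cam'])@np.append(p,1)
    return np.array([c['cx']-f*q[0]/q[2],c['cy']+f*q[1]/q[2]])
E
python3 - <<'E'
from h import *
from cell import cams
c=cams.get_calibration('top');im=cv2.imread('pics/top0.png')
hsv=cv2.cvtColor(im,cv2.COLOR_BGR2HSV)
roi=np.zeros(im.shape[:2],np.uint8);roi[160:245,295:400]=255
m=cv2.inRange(im,(60,150,190),(255,255,255))&roi
m=cv2.morphologyEx(m,cv2.MORPH_CLOSE,np.ones((13,13)))
k=max(cv2.findContours(m,0,2)[0],key=cv2.contourArea);r=cv2.minAreaRect(k);print(r)
b=cv2.boxPoints(r);P=np.array([onz(c,*q,.06) for q in b]);print(np.round(P,4),'sides',np.linalg.norm(np.diff(P,axis=0),axis=1),P.mean(0))
d=cv2.inRange(im,(0,0,0),(45,45,45))&roi
n,_,st,ce=cv2.connectedComponentsWithStats(d)
for i in range(1,n):
    if st[i,4]>12: print(st[i],np.round(ce[i],1),np.round(onz(c,*ce[i],.11),4),np.round(onz(c,*ce[i],.135),4))
E
```

```text
((358.05242919921875, 206.57192993164062), (54.81898880004883, 47.657955169677734), 20.2248592376709)
[[ 0.5051 -0.0308  0.06  ]
 [ 0.6392 -0.0817  0.06  ]
 [ 0.5801 -0.2334  0.06  ]
 [ 0.4475 -0.1806  0.06  ]] sides [0.1434077  0.16281633 0.14261714] [ 0.54295386 -0.13162859  0.06      ]
[325 175   9  10  68] [329.2 179.4] [ 0.6144 -0.0465  0.11  ] [ 0.6089 -0.0459  0.135 ]
[374 193   6   6  27] [376.7 195.4] [ 0.5661 -0.1818  0.11  ] [ 0.5615 -0.1788  0.135 ]
[316 199   9  10  68] [320.  203.6] [ 0.5441 -0.0191  0.11  ] [ 0.5399 -0.019   0.135 ]
[339 208   9   9  65] [343.4 212.3] [ 0.5182 -0.0854  0.11  ] [ 0.5145 -0.0842  0.135 ]
[366 218   5   6  24] [367.8 220.1] [ 0.4951 -0.1545  0.11  ] [ 0.4918 -0.152   0.135 ]
```

Hole spacings come out at 71, 143 and 75 mm (72, 144 and 76 expected), and the yaw is about -0.374 rad, so the estimate is sound. Next I move above the rack for a close look, with the tool closing along rack x.

{"name": "step_arm", "arguments": {"steps": [[0,0,35,0,0,0],[0,0,35,0,0,0],[18,25,3,0,0,0.049],[18,25,3,0,0,0.049],[18,25,3,0,0,0.049],[18,25,3,0,0,0.049],[18,25,3,0,0,0.049],[18,25,3,0,0,0.049],[18,25,3,0,0,0.049],[18,25,3,0,0,0.049],[18,25,3,0,0,0.049],[18,25,3,0,0,0.049],[18,25,3,0,0,0.049],[18,25,3,0,0,0.049],[18,25,3,0,0,0.049],[18,25,3,0,0,0.049],[18,25,3,0,0,0.049],[18,25,3,0,0,0.049],[0,0,0,0,0,0.048],[0,0,0,0,0,0.048]], "gripper": 0.6}}

```text
clock: 1.77
position: [0.4849, -0.1911, 0.3111]
ee_rot: [-2.587, -1.781, -0.001]
force: [0.1, -1.0, -0.4]
width: 0.603
gripper_force: 0.0
```

```bash
python3 - <<'E'
from h import *
from cell import cams,observe
import pickle
from scipy.spatial.transform import Rotation as R
s=observe();M=R.from_rotvec(s['ee_rot']).as_matrix();print(s['clock'],np.round(s['position'],4),np.round(M[:,1],3),np.round(M[:,2],4),np.round(s['force'],1))
c=cams.get_calibration('wrist');im=cams.get_image('wrist');cv2.imwrite('pics/w1.png',im[:,:,::-1]);pickle.dump(c,open('w1.pkl','wb'))
for n,p in dict(f1=(.544,-.019,.11),f2=(.518,-.085,.11),f3=(.4915,-.152,.14),b1=(.6144,-.0465,.11),b3=(.561,-.179,.14),b2=(.589,-.113,.06)).items(): print(n,np.round(proj(c,p)))
E
```

```text
1.7667 [ 0.4849 -0.1911  0.3111] [ 0.934 -0.357 -0.   ] [-1.e-04  8.e-04 -1.e+00] [ 0.1 -1.  -0.4]
f1 [311.  15.]
f2 [310.  81.]
f3 [309. 144.]
b1 [377.  15.]
b3 [373. 144.]
b2 [367.  86.]
```

View pics/w1.png

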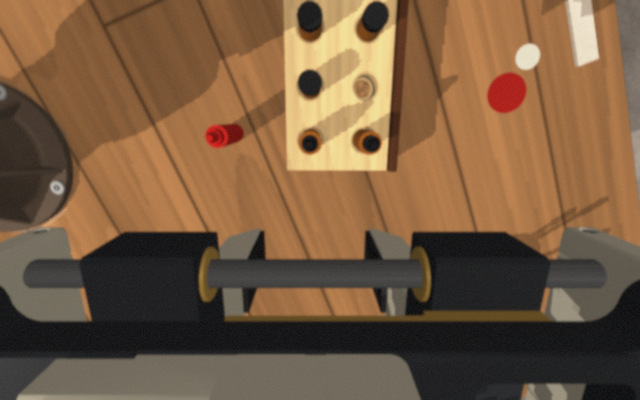

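The close view shows f3 at (310,141), b3 at (371,142), the empty hole b2 at (364,87), f2 at (310,82) and b1 at (375,17). All are within a few pixels of the predictions. I'll refine using this view.

```bash
python3 - <<'E'
from h import *
import pickle
c=pickle.load(open('w1.pkl','rb'));im=cv2.imread('pics/w1.png')
roi=np.zeros(im.shape[:2],np.uint8);roi[0:168,290:388]=255
d=cv2.inRange(im,(0,0,0),(48,48,48))&roi
n,_,st,ce=cv2.connectedComponentsWithStats(d)
for i in range(1,n):
    if st[i,4]>40: print(st[i],np.round(ce[i],1),np.round(onz(c,*ce[i],.11),4),np.round(onz(c,*ce[i],.135),4))
# rack top left edge & bottom edge
m=cv2.inRange(im,(60,130,170),(255,255,255));m[:,:270]=0;m[:,400:]=0;m[200:]=0
m=cv2.morphologyEx(m,cv2.MORPH_OPEN,np.ones((7,7)))
k=max(cv2.findContours(m,0,2)[0],key=cv2.contourArea)[:,0];print(k.min(0),k.max(0))
rows=[(k[abs(k[:,1]-y)<3][:,0].min(),k[abs(k[:,1]-y)<3][:,0].max()) for y in(20,60,110,150)];print(rows)
for (a,b),y in zip(rows,(20,60,110,150)):print(np.round(onz(c,a,y,.06),4),np.round(onz(c,b+1,y,.06),4))
for q in [(288,171),(388,171)]:print('corner',np.round(onz(c,*q,.06),4))
print(proj(c,[.4849,-.1911,.2921]))
np.set_printoptions(suppress=True)
cv2.imwrite('pics/w1c.png',cv2.resize(im[0:180,270:410],None,fx=3.3,fy=3.3,interpolation=cv2.INTER_CUBIC))
E
```

```text
[298   3  23  29 528] [309.4  16.8] [ 0.5418 -0.0206  0.11  ] [ 0.5397 -0.0272  0.135 ]
[363   3  24  29 523] [374.6  17.1] [ 0.6112 -0.0474  0.11  ] [ 0.6047 -0.0524  0.135 ]
[300  72  21  23 383] [309.6  82.8] [ 0.5166 -0.0867  0.11  ] [ 0.5161 -0.0891  0.135 ]
[303 137  14  14 155] [309.4 143.3] [ 0.4905 -0.1535  0.11  ] [ 0.4917 -0.1517  0.135 ]
[364 137  15  14 171] [370.9 143.3] [ 0.5629 -0.1811  0.11  ] [ 0.5595 -0.1776  0.135 ]
[284   0] [394 171]Traceback (most recent call last):
  File "<stdin>", line 13, in <module>
    return umr_minimum(a, axis, None, out, keepdims, initial, where)
ValueError: zero-size array to reduction operation minimum which has no identity
```

{"name": "step_arm", "arguments": {"steps": [[3,20,0,0,0,0],[3,19,0,0,0,0],[0,0,-30,0,0,0],[0,0,-30,0,0,0],[0,0,-30,0,0,0],[0,0,-30,0,0,0],[0,0,-25,0,0,0],[0,0,0,0,0,0],[0,0,0,0,0,0]]}}

```text
clock: 2.57
position: [0.4888, -0.1546, 0.1657]
ee_rot: [-2.593, -1.77, 0.003]
force: [-0.4, -0.2, 0.3]
width: 0.6
gripper_force: 0.0
```

```bash
python3 - <<'E'
from h import *
from cell import cams,observe
s=observe();print(s['clock'],np.round(s['position'],4))
c=cams.get_calibration('wrist');im=cams.get_image('wrist')[:,:,::-1].copy()
p=s['position']
for z in(.14,.111):
    u=proj(c,[p[0],p[1],z]);print(u)
    if 0<u[1]<400: cv2.drawMarker(im,tuple(int(v) for v in u),(0,255,0),0,9)
cv2.imwrite('pics/w2.png',im)
E
```

```text
2.5667 [ 0.4888 -0.1546  0.1657]
[316.68975711 213.996631  ]
[316.57859132 203.27231961]
```

View pics/w2.png

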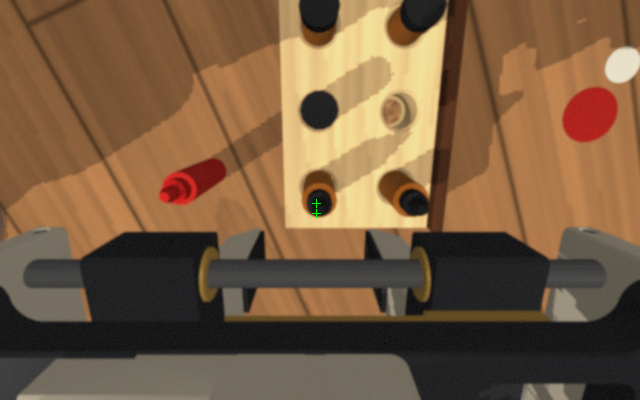

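The bulb of f3 is at about (318,205), with the marker slightly below and left of it. That fits the TCP being about 2 mm off. I'll measure the offset.

```bash
python3 - <<'E'
from h import *
from cell import cams,observe
s=observe();print(np.round(s['position'],4))
c=cams.get_calibration('wrist');im=cams.get_image('wrist')[:,:,::-1]
roi=np.zeros(im.shape[:2],np.uint8);roi[60:225,295:345]=255;roi[60:200,350:440]=0
d=cv2.inRange(im,(0,0,0),(48,48,48))&roi
n,l,st,ce=cv2.connectedComponentsWithStats(d)
for i in range(1,n):
    if st[i,4]>40:
        y,x=np.where(l==i); print(st[i],np.round(ce[i],1),np.round(onz(c,*ce[i],.11),4),np.round(onz(c,*ce[i],.13),4))
        lo=(st[i,0]+st[i,2]/2,st[i,1]+st[i,3]-5);print('top',np.round(onz(c,*lo,.14),4))
for p in [(.4906,-.1525,.14),(.4906,-.1525,.115)]:print(proj(c,p))
b=cv2.inRange(im,(60,130,170),(255,255,255))[:, :];x=np.where(b[180,275:300]>0)[0];print('left edge',275+x.min(),onz(c,275+x.min(),180,.06))
y=np.where(b[200:240,345]>0)[0];print('bottom',200+y.max()+1,onz(c,345,200+y.max()+1,.06))
E
```

```text
[ 0.4901 -0.1547  0.1672]
[300  93  35  36 959] [317.  110.1] [ 0.5176 -0.0853  0.11  ] [ 0.5173 -0.0856  0.13  ]
top [ 0.5142 -0.0945  0.14  ]
[306 190  23  25 453] [317.1 202.2] [ 0.4908 -0.1547  0.11  ] [ 0.4927 -0.1494  0.13  ]
top [ 0.4917 -0.1525  0.14  ]
[316.09982388 210.58250504]
[315.96907276 201.56182697]
left edge 282 [ 0.4619585 -0.1339932  0.06     ]
bottom 229 [ 0.50250809 -0.20518522  0.06      ]
```

{"name": "step_arm", "arguments": {"steps": [[1,2,-20,0,0,0],[0,0,-20,0,0,0],[0,0,-20,0,0,0],[0,0,-15,0,0,0],[0,0,-10,0,0,0],[0,0,0,0,0,0],[0,0,0,0,0,0],[0,0,0,0,0,0]]}}

```text
clock: 3.33
position: [0.492, -0.1528, 0.0828]
ee_rot: [2.593, 1.771, 0.002]
force: [0.3, 0.0, 0.4]
width: 0.595
gripper_force: 0.0
```

{"name": "step_arm", "arguments": {"steps": [[0,0,-3,0,0,0],[0,0,0,0,0,0],[0,0,0,0,0,0],[0,0,0,0,0,0],[0,0,0,0,0,0],[0,0,0,0,0,0],[0,0,0,0,0,0],[0,0,0,0,0,0],[0,0,0,0,0,0],[0,0,0,0,0,0]], "gripper": 0.2, "force": 15}}

```text
clock: 4.17
position: [0.491, -0.1525, 0.0784]
ee_rot: [2.594, 1.772, 0.0]
force: [0.3, 0.8, -0.3]
width: 0.22
gripper_force: 15.0
```

The width of 0.22 (20 mm) doesn't match 30 mm glass, so I'll look.

```bash
python3 - <<'E'
from cell import cams,observe
import cv2,numpy as np
s=observe();print(s['width'],s['gripper_force'],s['position'])
a=cams.get_image('wrist')[:,:,::-1];b=cams.get_image('scene')[:,:,::-1]
b=cv2.resize(b[140:290,190:390],(533,400),interpolation=cv2.INTER_CUBIC)
a=cv2.resize(a[120:400,190:450],(260,280))
o=np.zeros((400,793,3),np.uint8);o[:,:533]=b;o[:280,533:]=a;cv2.imwrite('pics/g1.png',o)
E
```

```text
0.22044164909638725 15.005173418772415 [ 0.4910161  -0.15254771  0.07841427]
```

View pics/g1.png

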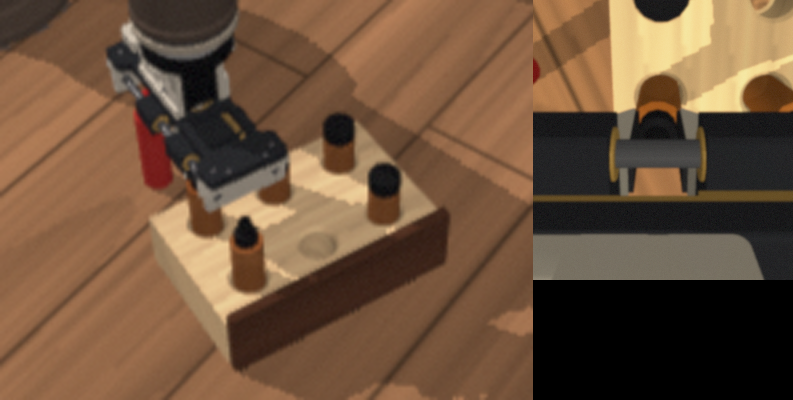

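```bash
python3 - <<'E'
from h import *
from cell import cams,observe
c=cams.get_calibration('wrist');s=observe();p=np.array(s['position'])
a=cams.get_image('wrist')[:,:,::-1]
x0,y0=240,180
o=cv2.resize(a[y0:y0+150,x0:x0+160],None,fx=4,fy=4,interpolation=cv2.INTER_CUBIC)
def mk(q,col):
    u=(proj(c,q)-[x0,y0])*4;print(np.round(q,4),np.round(u));cv2.drawMarker(o,tuple(int(v) for v in u),col,0,14,2)
mk(p,(0,255,0))
ax=np.array([.93,-.367,0])
for z in(.0784,.0974,.111):
    for t in(-.0105,.0105,-.015,.015): mk(np.array([.491,-.1525,z])+t*ax,(0,0,255) if z>.11 else (255,0,0))
cv2.imwrite('pics/g2.png',o); o2=c['world_to_cam'];M=np.array(o2);print('cam',-M[:3,:3].T@M[:3,3])
E
```

```text
[ 0.491  -0.1526  0.0784] [307. 184.]
[ 0.4812 -0.1486  0.0784] [243. 183.]
[ 0.5008 -0.1564  0.0784] [371. 184.]
[ 0.477  -0.147   0.0784] [216. 183.]
[ 0.505  -0.158   0.0784] [398. 184.]
[ 0.4812 -0.1486  0.0974] [238. 227.]
[ 0.5008 -0.1564  0.0974] [378. 228.]
[ 0.477  -0.147   0.0974] [208. 227.]
[ 0.505  -0.158   0.0974] [408. 228.]
[ 0.4812 -0.1486  0.111 ] [233. 264.]
[ 0.5008 -0.1564  0.111 ] [384. 265.]
[ 0.477 -0.147  0.111] [201. 264.]
[ 0.505 -0.158  0.111] [416. 265.]
cam [ 0.51512477 -0.0867215   0.26975134]
```

View pics/g2.png

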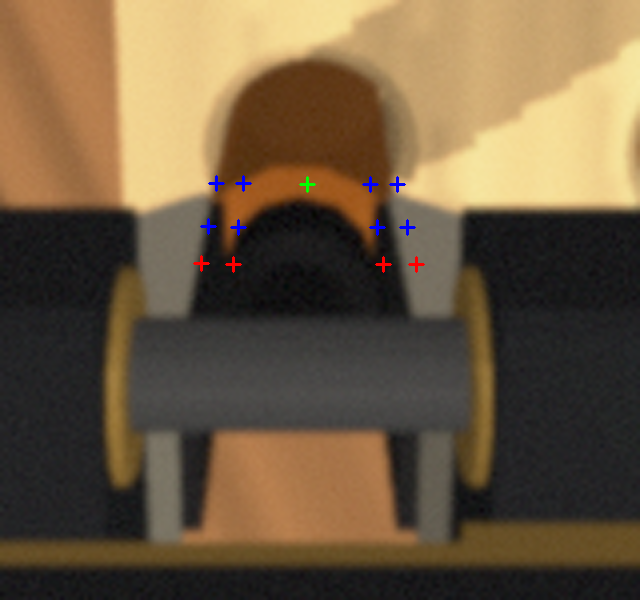

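The close crop shows both pads flush on the amber glass, with the shoulder arc at (305,175) and the pads at x≈222 and 385. The grasp is on the body, so the width reading is just offset. Next is a gentle test lift.

{"name": "step_arm", "arguments": {"steps": [[0,0,5,0,0,0],[0,0,10,0,0,0],[0,0,15,0,0,0],[0,0,0,0,0,0]], "force": 25}}

```text
clock: 4.65
position: [0.4924, -0.1526, 0.1111]
ee_rot: [2.592, 1.771, 0.004]
force: [0.2, -0.8, 0.5]
width: 0.216
gripper_force: 25.0
```

{"name": "step_arm", "arguments": {"steps": [[0,0,20,0,0,0],[0,0,25,0,0,0],[0,0,25,0,0,0],[0,0,25,0,0,0],[0,0,25,0,0,0],[0,0,5,0,0,0],[0,0,0,0,0,0],[0,0,0,0,0,0]]}}

```text
clock: 5.32
position: [0.4905, -0.1525, 0.2328]
ee_rot: [-2.594, -1.772, 0.001]
force: [-0.2, 0.7, -1.5]
width: 0.213
gripper_force: 25.0
```

```bash
python3 - <<'E'
from h import *
from cell import cams,observe
s=observe();print(s['clock'],np.round(s['position'],4),s['width'],np.round(s['force'],2))
c=cams.get_calibration('wrist');a=cams.get_image('wrist')[:,:,::-1];t=cams.get_image('scene')[:,:,::-1]
print(proj(c,s['position']),'b2',proj(c,(.5876,-.1133,.06)),'under',proj(c,np.array(s['position'])-[0,0,.062]))
o=np.zeros((400,800,3),np.uint8);o[:,:400]=a[:,150:550];o[:300,400:]=cv2.resize(t[100:250,190:390],(400,300));cv2.imwrite('pics/l1.png',o);cv2.imwrite('l1raw.png',a)
E
```

```text
5.3167 [ 0.4905 -0.1525  0.2328] 0.21346518367709624 [-0.17  0.66 -1.5 ]
[316.8367395  226.02206114] b2 [382.80041516 114.46817181] under [316.38875822 200.96365641]
```

View pics/l1.png

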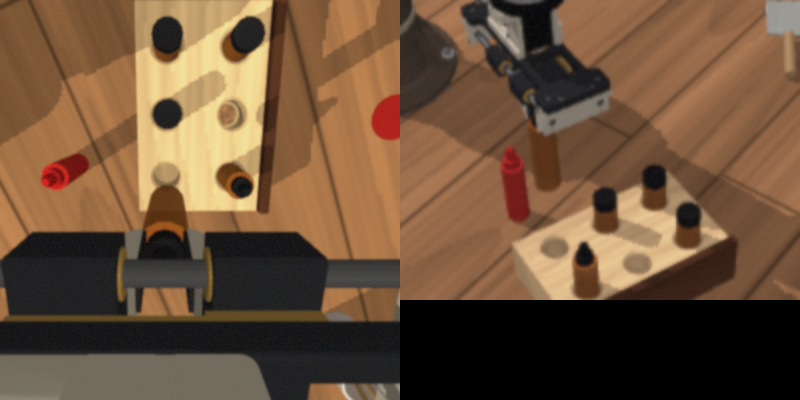

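The tall vial is lifted and upright, and the emptied f3 shows at about (316,175). b2 at (381,114) matches its prediction of (383,114). I'll move over b2.

{"name": "step_arm", "arguments": {"steps": [[16,6,0,0,0,0],[16,7,0,0,0,0],[16,6,0,0,0,0],[17,7,0,0,0,0],[16,7,0,0,0,0],[16,6,0,0,0,0],[0,0,-25,0,0,0],[0,0,-25,0,0,0],[0,0,-25,0,0,0],[0,0,-20,0,0,0],[0,0,0,0,0,0],[0,0,0,0,0,0]]}}

```text
clock: 6.42
position: [0.5865, -0.1133, 0.1367]
ee_rot: [-2.591, -1.771, 0.004]
force: [-0.9, 0.8, 0.4]
width: 0.215
gripper_force: 25.0
```

```bash
python3 - <<'E'
from h import *
from cell import cams,observe
s=observe();p=np.array(s['position']);print(s['clock'],np.round(p,4),s['width'],np.round(s['force'],2))
c=cams.get_calibration('wrist');a=cams.get_image('wrist')[:,:,::-1]
x0,y0=240,100;o=cv2.resize(a[y0:y0+150,x0:x0+200],None,fx=3,fy=3,interpolation=cv2.INTER_CUBIC)
def circ(q,r,col):
    th=np.linspace(0,6.28,60);P=np.array([(proj(c,q+r*np.array([np.cos(t),np.sin(t),0]))-[x0,y0])*3 for t in th])
    cv2.polylines(o,[P.astype(np.int32)],False,col,1)
circ(np.array([.5881,-.1134,.06]),.0165,(0,255,0))
circ(np.append(p[:2],p[2]-.0634),.015,(255,0,0))
cv2.imwrite('pics/b2.png',o)
E
```

```text
6.4167 [ 0.5865 -0.1133  0.1367] 0.21486049511739344 [-0.88  0.85  0.37]
```

View pics/b2.png

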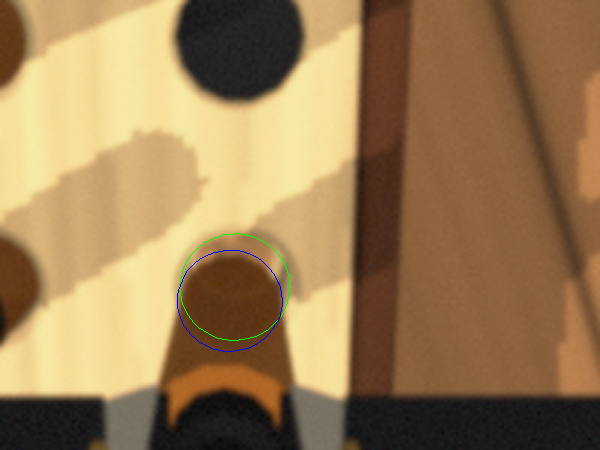

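The overlay agrees: the vial's bottom is at about (230,300) and the hole ring at about (236,288), so +1.5 mm in x is needed. I'll lower slowly.

{"name": "step_arm", "arguments": {"steps": [[1.5,0,-5,0,0,0],[0,0,-5,0,0,0],[0,0,-5,0,0,0],[0,0,-5,0,0,0],[0,0,-5,0,0,0],[0,0,0,0,0,0]]}}

```text
clock: 6.97
position: [0.5887, -0.1135, 0.1122]
ee_rot: [-2.593, -1.772, 0.002]
force: [-0.1, 0.0, -0.8]
width: 0.217
gripper_force: 25.0
```

{"name": "step_arm", "arguments": {"steps": [[0,0,-5,0,0,0],[0,0,-5,0,0,0],[0,0,-5,0,0,0],[0,0,-5,0,0,0],[0,0,-5,0,0,0],[0,0,-3,0,0,0],[0,0,0,0,0,0]]}}

```text
clock: 7.55
position: [0.5888, -0.1135, 0.0844]
ee_rot: [-2.593, -1.772, 0.002]
force: [-0.4, -0.2, -1.3]
width: 0.215
gripper_force: 25.0
```

{"name": "step_arm", "arguments": {"steps": [[0,0,-2,0,0,0],[0,0,-2,0,0,0],[0,0,-1,0,0,0],[0,0,-1,0,0,0],[0,0,0,0,0,0]]}}

```text
clock: 7.97
position: [0.5893, -0.1136, 0.0793]
ee_rot: [2.594, 1.772, -0.0]
force: [-0.5, -0.6, -0.2]
width: 0.218
gripper_force: 25.0
```

{"name": "step_arm", "arguments": {"steps": [[0,0,-1,0,0,0],[0,0,-0.5,0,0,0],[0,0,0,0,0,0]]}}

```text
clock: 8.22
position: [0.5899, -0.1135, 0.0784]
ee_rot: [2.593, 1.772, 0.002]
force: [-0.1, 0.0, 3.5]
width: 0.218
gripper_force: 25.0
```

It is on the floor (+3.5 N). I'll release and rise.

{"name": "step_arm", "arguments": {"steps": [[0,0,0,0,0,0],[0,0,0,0,0,0],[0,0,0,0,0,0],[0,0,0,0,0,0],[0,0,0,0,0,0],[0,0,0,0,0,0],[0,0,10,0,0,0],[0,0,20,0,0,0],[0,0,30,0,0,0],[0,0,30,0,0,0],[0,0,10,0,0,0],[0,0,0,0,0,0]], "gripper": 0.6}}

```text
clock: 9.22
position: [0.5915, -0.1135, 0.1819]
ee_rot: [2.591, 1.77, 0.007]
force: [0.6, -0.3, -0.0]
width: 0.597
gripper_force: 0.0
```

{"name": "step_arm", "arguments": {"steps": [[6,17,0,0,0,0],[6,17,0,0,0,0],[7,17,0,0,0,0],[6,16,0,0,0,0],[0,0,0,0,0,0],[0,0,0,0,0,0]]}}

```text
clock: 9.72
position: [0.6139, -0.0454, 0.177]
ee_rot: [-2.591, -1.774, 0.001]
force: [-0.6, -0.8, 0.3]
width: 0.6
gripper_force: 0.0
```

```bash
python3 - <<'E'
from h import *
from cell import cams,observe
s=observe();p=np.array(s['position']);print(s['clock'],np.round(p,4),s['width'],np.round(s['force'],2))
c=cams.get_calibration('wrist');a=cams.get_image('wrist')[:,:,::-1];t=cams.get_image('top')[:,:,::-1]
o=np.zeros((400,800,3),np.uint8);q=a.copy()
def circ(q0,r,col):
    th=np.linspace(0,6.28,60);P=np.array([proj(c,np.array(q0)+r*np.array([np.cos(x),np.sin(x),0])) for x in th])
    cv2.polylines(q,[P.astype(np.int32)],False,col,1)
circ((.6145,-.0465,.11),.015,(0,255,0));circ((.4910,-.1525,.06),.0165,(0,255,0))
o[:,:400]=q[:,150:550];o[:320,400:]=cv2.resize(t[160:248,295:405],(400,320));cv2.imwrite('pics/r1.png',o)
E
```

```text
9.7167 [ 0.6139 -0.0454  0.177 ] 0.6004130752066287 [-0.57 -0.76  0.29]
```

View pics/r1.png

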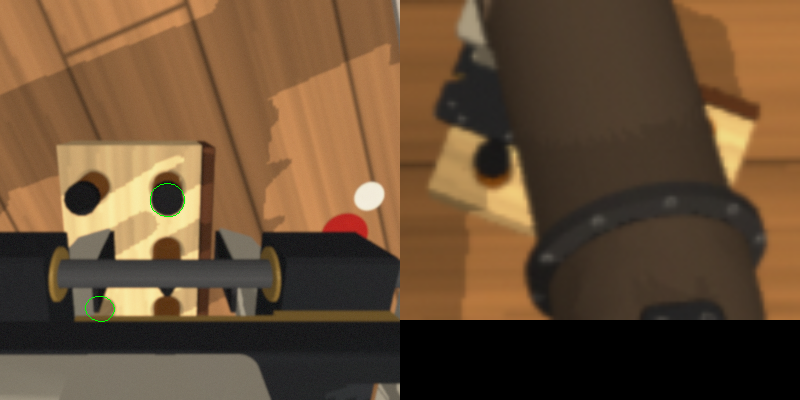

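The green circle for b1 sits on the cap at (167,200). I'll descend and grasp.

{"name": "step_arm", "arguments": {"steps": [[0.5,-1,-25,0,0,0],[0,0,-25,0,0,0],[0,0,-20,0,0,0],[0,0,-15,0,0,0],[0,0,-10,0,0,0],[0,0,0,0,0,0],[0,0,0,0,0,0]]}}

```text
clock: 10.4
position: [0.6146, -0.0483, 0.0828]
ee_rot: [-2.595, -1.771, 0.001]
force: [-0.1, 0.5, 0.8]
width: 0.6
gripper_force: 0.0
```

{"name": "step_arm", "arguments": {"steps": [[0,0,0,0,0,0],[0,0,0,0,0,0],[0,0,0,0,0,0],[0,0,0,0,0,0],[0,0,0,0,0,0],[0,0,0,0,0,0],[0,0,0,0,0,0],[0,0,0,0,0,0],[0,0,0,0,0,0]], "gripper": 0.2, "force": 20}}

```text
clock: 11.15
position: [0.6148, -0.0475, 0.0828]
ee_rot: [-2.594, -1.772, 0.0]
force: [0.2, 0.7, 1.5]
width: 0.201
gripper_force: 0.0
```

{"name": "step_arm", "arguments": {"steps": [[0,0,0,0,0,0],[0,0,0,0,0,0],[0,0,0,0,0,0]], "gripper": 0.15}}

```text
clock: 11.4
position: [0.6148, -0.0475, 0.0828]
ee_rot: [-2.594, -1.772, 0.0]
force: [0.6, -0.1, 0.9]
width: 0.151
gripper_force: 0.0
```

The fingers closed past 30 mm without contact, so they missed the cap. I'll look closely.

```bash
python3 - <<'E'
from h import *
from cell import cams,observe
s=observe();print(s['clock'],np.round(s['position'],4),s['width'],s['gripper_force'],np.round(s['joints'],3))
c=cams.get_calibration('wrist');a=cams.get_image('wrist')[:,:,::-1];cs=cams.get_calibration('scene');t=cams.get_image('scene')[:,:,::-1]
cv2.imwrite('a_raw.png',a);cv2.imwrite('t_raw.png',t)
o=np.zeros((600,800,3),np.uint8)
def crop(im,cal,x0,y0,w,h,k,pts):
    r=cv2.resize(im[y0:y0+h,x0:x0+w],None,fx=k,fy=k,interpolation=cv2.INTER_CUBIC)
    for p,col in pts: cv2.drawMarker(r,tuple(int(v) for v in (proj(cal,p)-[x0,y0])*k),col,0,10,1)
    return r
p=np.array(s['position']);g=p+[0,0,.019]
pts=[(p,(0,255,0)),((.6145,-.0465,.11),(0,0,255)),((.5885,-.1135,.14),(255,0,0)),((.561,-.178,.14),(255,255,0))]
o[:,:400]=crop(a,c,240,160,133,200,3,pts)[:600,:400] if 0 else np.pad(crop(a,c,240,160,133,200,3,pts),((0,0),(0,1),(0,0)))
o[:,400:]=crop(t,cs,230,100,133,200,3,pts)[:600,:400] if 0 else np.pad(crop(t,cs,230,100,133,200,3,pts),((0,0),(0,1),(0,0)))
cv2.imwrite('pics/m1.png',o)
E
```

```text
11.4 [ 0.6148 -0.0475  0.0828] 0.15061962062243198 0.0 [ 0.253  0.562 -0.387  1.694  0.253  0.935 -0.603]
```

View pics/m1.png

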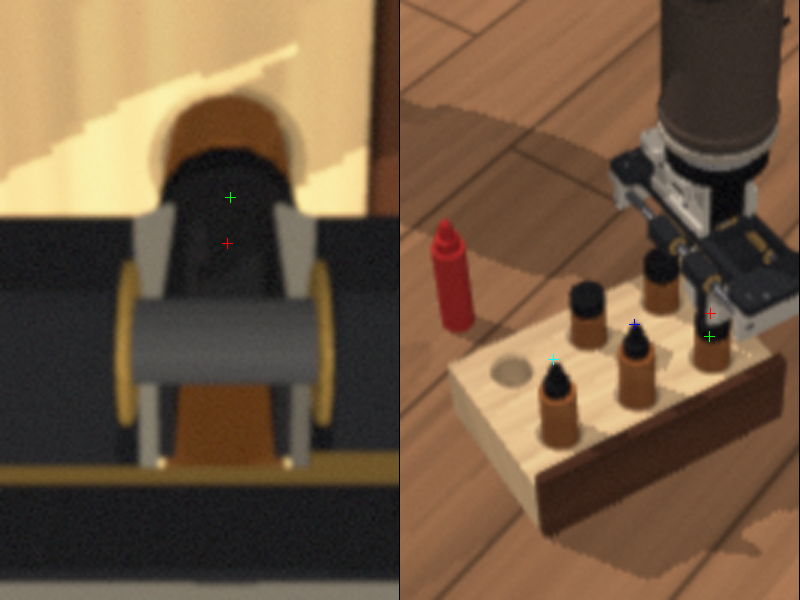

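The tall vial stands properly in b2. Next to b1 the fingertips end near the cap's top (about z 0.112–0.116), so the real tips are roughly 30 mm above the reported TCP. That also explains the 20 mm width, since the tall vial was held by its collar. I'll open and go down about 29 mm in stages, watching the force.

{"name": "step_arm", "arguments": {"steps": [[0,0,0,0,0,0],[0,0,0,0,0,0],[0,0,0,0,0,0],[0,0,0,0,0,0],[0,0,0,0,0,0],[0,0,-4,0,0,0],[0,0,-4,0,0,0],[0,0,-4,0,0,0],[0,0,0,0,0,0]], "gripper": 0.6}}

```text
clock: 12.25
position: [0.6141, -0.0475, 0.0696]
ee_rot: [-2.593, -1.772, 0.002]
force: [-1.1, 0.2, 0.2]
width: 0.597
gripper_force: 0.0
```

{"name": "step_arm", "arguments": {"steps": [[0,0.5,-4,0,0,0],[0,0,-4,0,0,0],[0,0,-3,0,0,0],[0,0,0,0,0,0]]}}

```text
clock: 12.58
position: [0.6144, -0.047, 0.059]
ee_rot: [-2.593, -1.772, 0.001]
force: [0.0, -0.8, 0.4]
width: 0.597
gripper_force: 0.0
```

{"name": "step_arm", "arguments": {"steps": [[0,0,-3,0,0,0],[0,0,0,0,0,0],[0,0,0,0,0,0]]}}

```text
clock: 12.83
position: [0.6148, -0.047, 0.0568]
ee_rot: [-2.594, -1.772, 0.0]
force: [0.7, 1.1, 0.4]
width: 0.603
gripper_force: 0.0
```

{"name": "step_arm", "arguments": {"steps": [[0,0,0,0,0,0],[0,0,0,0,0,0],[0,0,0,0,0,0],[0,0,0,0,0,0],[0,0,0,0,0,0],[0,0,0,0,0,0],[0,0,0,0,0,0],[0,0,0,0,0,0]], "gripper": 0.2, "force": 20}}

```text
clock: 13.5
position: [0.6149, -0.047, 0.0569]
ee_rot: [2.594, 1.772, 0.0]
force: [0.0, -0.5, 1.0]
width: 0.317
gripper_force: 20.0
```

Now it is held at 29 mm. Lift, then carry to f3 (about -123, -106 mm).

{"name": "step_arm", "arguments": {"steps": [[0,0,5,0,0,0],[0,0,10,0,0,0],[0,0,20,0,0,0],[0,0,25,0,0,0],[0,0,25,0,0,0],[0,0,25,0,0,0],[0,0,25,0,0,0],[0,0,20,0,0,0],[0,0,0,0,0,0],[0,0,0,0,0,0]]}}

```text
clock: 14.33
position: [0.6156, -0.0469, 0.2138]
ee_rot: [2.592, 1.771, 0.004]
force: [0.0, -0.3, -0.9]
width: 0.321
gripper_force: 20.0
```

{"name": "step_arm", "arguments": {"steps": [[-15,-13,0,0,0,0],[-15,-13,0,0,0,0],[-16,-14,0,0,0,0],[-15,-13,0,0,0,0],[-16,-13,0,0,0,0],[-16,-14,0,0,0,0],[-15,-13,0,0,0,0],[-15,-13,0,0,0,0],[0,0,0,0,0,0],[0,0,0,0,0,0]]}}

```text
clock: 15.17
position: [0.4906, -0.1539, 0.2112]
ee_rot: [-2.595, -1.769, 0.002]
force: [0.6, -0.2, -0.7]
width: 0.318
gripper_force: 20.0
```

{"name": "step_arm", "arguments": {"steps": [[0.5,1,-20,0,0,0],[0,0,-25,0,0,0],[0,0,-25,0,0,0],[0,0,-20,0,0,0],[0,0,-8,0,0,0],[0,0,0,0,0,0],[0,0,0,0,0,0]]}}

```text
clock: 15.75
position: [0.4928, -0.1514, 0.114]
ee_rot: [-2.593, -1.773, -0.0]
force: [0.4, 0.8, -0.7]
width: 0.323
gripper_force: 20.0
```

```bash
python3 - <<'E'
from h import *
from cell import cams,observe
s=observe();p=np.array(s['position']);print(s['clock'],np.round(p,4),s['width'])
c=cams.get_calibration('wrist');im=cams.get_image('wrist')[:,:,::-1]
# edge of the empty hole/visible neighbour caps: f2 short cap at z=.11
roi=np.zeros(im.shape[:2],np.uint8);roi[40:180,270:360]=255
d=cv2.inRange(im,(0,0,0),(48,48,48))&roi
n,l,st,ce=cv2.connectedComponentsWithStats(d)
for i in range(1,n):
    if st[i,4]>200:print(st[i],np.round(onz(c,*ce[i],.11),4))
E
```

```text
15.75 [ 0.4928 -0.1514  0.114 ] 0.3226695242875842
[ 294   93   45   46 1572] [ 0.5175 -0.0853  0.11  ]
```

f2 re-measures to the same place, so f3 = (0.4911, -0.1523). I'll correct by (-1.5, -1) and lower.

{"name": "step_arm", "arguments": {"steps": [[-1.5,-1,0,0,0,0],[0,0,-5,0,0,0],[0,0,-5,0,0,0],[0,0,-5,0,0,0],[0,0,-5,0,0,0],[0,0,-4,0,0,0],[0,0,0,0,0,0]]}}

```text
clock: 16.38
position: [0.4907, -0.153, 0.0889]
ee_rot: [-2.593, -1.772, 0.001]
force: [0.2, -1.1, -1.2]
width: 0.319
gripper_force: 20.0
```

{"name": "step_arm", "arguments": {"steps": [[0,0,-5,0,0,0],[0,0,-5,0,0,0],[0,0,-5,0,0,0],[0,0,-5,0,0,0],[0,0,-5,0,0,0],[0,0,-3,0,0,0],[0,0,0,0,0,0]]}}

```text
clock: 16.97
position: [0.4909, -0.153, 0.0612]
ee_rot: [-2.594, -1.772, 0.0]
force: [1.7, -0.6, -1.3]
width: 0.321
gripper_force: 20.0
```

{"name": "step_arm", "arguments": {"steps": [[0,0,-2,0,0,0],[0,0,-1,0,0,0],[0,0,-1,0,0,0],[0,0,-0.5,0,0,0],[0,0,0,0,0,0]]}}

```text
clock: 17.38
position: [0.491, -0.1531, 0.0574]
ee_rot: [2.594, 1.772, 0.0]
force: [1.6, -0.5, -0.3]
width: 0.318
gripper_force: 20.0
```

{"name": "step_arm", "arguments": {"steps": [[0,0,-1,0,0,0],[0,0,-0.5,0,0,0],[0,0,0,0,0,0]]}}

```text
clock: 17.63
position: [0.4914, -0.1531, 0.0567]
ee_rot: [2.593, 1.772, 0.001]
force: [-0.5, 0.0, 10.2]
width: 0.318
gripper_force: 20.0
```

It's on the floor (10 N). Release, rise and back away.

{"name": "step_arm", "arguments": {"steps": [[0,0,0.5,0,0,0],[0,0,0,0,0,0],[0,0,0,0,0,0],[0,0,0,0,0,0],[0,0,0,0,0,0],[0,0,0,0,0,0],[0,0,10,0,0,0],[0,0,20,0,0,0],[0,0,30,0,0,0],[0,0,30,0,0,0],[0,0,30,0,0,0],[0,0,30,0,0,0],[0,0,30,0,0,0],[-8,-25,10,0,0,0],[-8,-25,0,0,0,0],[-8,-25,0,0,0,0],[-8,-25,0,0,0,0],[-8,-25,0,0,0,0],[-8,-25,0,0,0,0],[0,0,0,0,0,0]], "gripper": 0.6}}

```text
clock: 19.3
position: [0.44, -0.3088, 0.2468]
ee_rot: [2.599, 1.762, -0.004]
force: [-0.3, -0.7, 0.0]
width: 0.6
gripper_force: 0.0
```

```bash
python3 - <<'E'
from h import *
from cell import cams,observe
s=observe();print(s['clock'],np.round(s['position'],4),s['gripper_force'],np.round(s['force'],1))
for n in('scene','top'):
    c=cams.get_calibration(n);im=cams.get_image(n)[:,:,::-1]
    b=proj(c,(.55,-.1,.1)).astype(int);roi=np.zeros(im.shape[:2],np.uint8);roi[b[1]-50:b[1]+50,b[0]-60:b[0]+60]=255
    d=cv2.inRange(im,(0,0,0),(45,45,45))&roi
    k,_,st,ce=cv2.connectedComponentsWithStats(d)
    print(n,[(ce[i].round(1).tolist(),int(st[i,4])) for i in range(1,k) if st[i,4]>15])
    for nm,q in dict(f1=(.544,-.0195,.11),f2=(.5177,-.0858,.11),f3=(.491,-.1525,.11),b1=(.6145,-.0465,.11),b2=(.588,-.1134,.132),b3=(.561,-.179,.132)).items():print(nm,proj(c,q).round(1))
E
```

```text
19.3 [ 0.44   -0.3088  0.2468] 0.0 [-0.3 -0.7  0. ]
scene [([316.9, 188.2], 109), ([292.0, 199.5], 111), ([266.1, 211.4], 115), ([308.2, 214.4], 58), ([281.6, 227.4], 62)]
f1 [316.5 185.7]
f2 [291.8 196.9]
f3 [265.7 208.5]
b1 [333.7 204.5]
b2 [308.  210.3]
b3 [281.2 222.5]
top [([352.9, 186.8], 25), ([376.8, 195.4], 25), ([320.0, 203.7], 62), ([343.5, 212.4], 60), ([366.8, 221.5], 61)]
f1 [320.1 203.6]
f2 [343.5 212.5]
f3 [367.2 221.6]
b1 [329.3 179.4]
b2 [353.2 186.7]
b3 [376.7 195.8]
```

All five vials are where they should be. The moved ones show the same cap offsets as the undisturbed ones, so both are fully down.

```bash
python3 -c "
from cell import job
print(job.sign_off())"
```

```text
the job is handed in; nothing more can be done
None
```

I moved the tall stray to back hole 2 and the short stray to front hole 3; a last camera check showed both upright and fully down and the other three vials in place, and I handed the job in at about 19 s of the 64 s allowed (no verdict was returned).

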